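# Hold the portion stencil over the last bare slice of a cake

### The arm

A 6-joint arm with a two-finger parallel gripper is mounted at the origin on a cart in front of the work surface, level with it; the furniture and walls round the work are solid. World frame = base frame: x ahead of the robot, y to its left, z up, the work surface at z = 0. Lengths are in m, angles in rad, forces in N, time in s.
With the tool pointing down it reaches from about 0.4 to 0.925 m from the base axis. Payload 12.5 kg.
Tool frame: the origin (TCP) lies on the centre line of the jaws, within the pads' length; the fingertips stand 8 mm ahead of it and the grasp point (between the pads) lies 11 mm behind it; z points along the fingers, y is the line along which they close (so a half turn about z gives the same grasp; the last joint's range is limited). The gripper opens to 95 mm and grips with 3 to 60 N. Pads are 20 mm wide; open, the fingers measure 119 mm over their backs; the gripper's body (75 mm by 180 mm) begins 59 mm behind the grasp point.
Start: joints at [-1.367, 0.491, 1.559, -0, 1.092, -0.106], TCP at [0.191, -0.595, 0.223] pointing down, gripper open.
Joint ranges: [-3.1, 3.1], [-0.84, 2.19], [0.05, 2.79], [-1.13, 4.28], [0.06, 2.93], [-2.69, 2.69]. Speed limits (rad/s): [2.22, 2.22, 2.79, 3.14, 3.14, 3.14].

### API

Orientations are given as a 3x3 rotation matrix whose columns are the frame's x, y, z axes.
In Python, from cell import status, viewer, robot, boxes_of, place_of gives the robot as it stands.
- The arm moves only by the tool move_arm, never from a script. Its argument "series" is a list of rows, each a list of 3 entries, a list of its own where there are three numbers: the finger opening in mm, from 0 to 95.1, then the shift along the tool's x, y, z in units of 50 mm (1.0 is 50 mm), then the turn, a rotation vector about the tool's x, y, z in rad. A call has 1 to 8 rows; each row is the pose to reach, as a shift and turn from the pose commanded when the call began, along the tool's axes at that moment; what a row does not reach only later rows make up. A row lasts 1/10 s, in which the tool goes at most 50 mm and 8.59 degrees, less where a joint would pass 70% of its speed; a pose out of reach is approached as far as the arm can. A call with a gripper value outside its range is refused whole. The fingers move at their own pace and stop on an object; "newtons" is the grip in N (left out, the last holds). Time passes only in rows, so rows that repeat a pose let the fingers close. It gives the time, the measured TCP pose, the force, the opening and the grip force at its end, in the units of the state.
- status.state(): the state, without advancing time (a new reading comes with each control period).
- viewer.grab_frame(name): name is "side" or "top" or "wrist"; returns the picture (384x512x3 uint8, blue, green, red); there is no depth.
- viewer.camera_params(name): a dict with "intrinsics" (3x3 intrinsics, pixels), "k1" (the pictures are not rectified: a ray, as slopes to the right and down, at radius r is drawn at 1 + k1 r^2 times it, then the intrinsics apply), "pose" (4x4, takes a point from camera to world coordinates); the wrist camera has in their place "tool_from_camera" (4x4, takes a point from camera to tool coordinates, whose origin is the TCP and whose axes are the flange's). Camera axes: x right, y down, z forward; pixel columns grow to the right and rows downward; lengths in m; the calibration is good to about 2 mm. A picture is of the moment at which its call begins: read the wrist's pose just before it. camera_params takes no time and is no camera call.
- robot.job_done(): hands the job in; it is judged then, once.
Trained networks look in the newest picture that a camera, given by its name, has taken for a name from the list of things; names that differ only in an ending like _2 or _b are one class to them, and where a whole thing is asked for, a point or a joint stands for the part that bears it (a point fixed in the world has none). Each returns a list of dicts, best first, with "conf" (0 to 1); they miss things now and then, are a little off and sometimes report something else, mostly with a low value. They report only what shows in the picture. A call takes as long as a camera call.
- boxes_of(label, camera): "position" ([column, row] as shares, 0 to 1, of the picture: columns of its width, rows of its height, amid what is visible of it).
- place_of(label, camera): "position" ([column, row] as shares, 0 to 1, of the picture: columns of its width, rows of its height: a listed point, or the origin of a listed thing).
The state is a dict: "clock": time; "joints": joint angles; "joint_vel": joint speeds; "joint_torque": joint torques, N m; "position": TCP position; "eef_rot": TCP orientation; "ft_force": force on the tool from outside, world axes, zero at the start; "ft_torque": the same for the moment, N m; "width": opening from 0.0 (shut) to 1.0 (fully open); "grasp_force": force on a finger pad.
Only numpy, scipy, OpenCV 4.12 (cv2) and the standard library are available. Lean on these libraries where they do the work, as an engineer would, in place of code of your own. Each camera call takes 0.05 s, during which the arm holds its last target. There are 200 camera calls.

### The job

Only one portion of this cake still lacks its cocoa flower: turn the cake plate, which has pegs to take hold of, until it clicks with that bare portion at the red arrow of the spring stop, and let go of it. Then pick up the wedge stencil by its wooden handle, lift it over the jars without disturbing anything, and hold it level about a centimetre above the bare portion, its point towards the middle of the cake and its flower window centred on the portion. The icing is still wet, so neither stencil nor gripper may touch the cake; finish while still holding the stencil there, ready for dusting.

Things in the scene. Friction and masses are not known exactly. Their poses are not given: they have to be found in the camera images.
- cake_stand: fixed white foot of the cake turntable; origin on the turning axis at worktop level. Its -x axis points from the axis to the spring stop: a white post 74 mm high at radius 150 to 162 mm with a red arrow on top, carrying a brass-tipped spring plunger with a black knob (out to radius 185 mm, 64 mm above the worktop). Place and direction differ from start to start.
- turntable (a joint): angle of turning plate and cake about the vertical axis, rad, growing anticlockwise seen from above; 0 (or a full turn) = bare portion at the spring stop's arrow. The plunger clicks into a notch every 0.785 rad (45 degrees), 0 among them; leaving or passing a notch takes about 3 to 8 N at a peg; between notches it turns easily and stays where left. It turns either way.
- plate_middle (a point): middle of the turning plate's top, on the axis, 70 mm above the worktop; axes as the cake's. Plate 240 mm across. Eight black upright pegs, 12 mm thick, 30 mm high (tops at 100 mm), stand on it at 106 mm radius, on the lines between portions: 22.5 degrees either side of each portion's middle. Pinch a peg from above, fingers before and behind it along the circle, and lead it round.
- cake: round cake under white icing, fixed on the turning plate and turning with it: 170 mm across, 50 mm high, top 120 mm above the worktop, scored into eight portions, seven with a dark brown flower. Origin on the turning axis at the underside of the cake; -x axis points from the axis to the middle of the bare portion.
- bare_top (a point): middle of the bare portion on the top of the cake (120 mm above the worktop), 56 mm from the turning axis; axes as the cake's: +x points inward to the middle of the cake, z up.
- stencil: loose steel wedge stencil, 80 g, flat on the worktop: 2.5 mm sheet (x = 36 to 106 mm, 60 mm wide outside, 11 mm at its point) with a flower window, and a bent wire up to a level wooden handle 58 mm long (x = -29 to 29), 16 wide, 16 high. Origin below the handle's middle in the plane of the sheet's underside; handle's middle 28 mm above it. +x runs along the handle to the point, z up.
- stencil_window (a point): middle of the stencil's flower window at the underside of the sheet, 66 mm along +x from the stencil's origin; axes as the stencil's.
- jam_jar: jam jar with green lid, 62 mm across, 86 mm high, standing between stencil and cake; origin at its underside
- sugar_shaker: glass shaker, 44 mm across, 90 mm high, standing between stencil and cake; origin at its underside
- spice_tin: orange spice tin, 35 x 61 x 98 mm, standing between stencil and cake; origin at its underside
- pepper_mill: wooden pepper mill, 58 mm across, 150 mm high; origin at its underside

How it is judged:
By the outcome, as a careful person would: the job done as asked, in the order asked, and still so for the second after the job is handed in, while the arm keeps its last pose, push and grip.
It also fails if it takes over 61 s, if anything falls off the work surface, if the arm or the gripper's body presses on something with over 40 N, if the wrist force passes 120 N, or if a joint passes its speed limit or range.

## Working session

There is one attempt and no reset: what is moved stays moved. The work goes in short steps, Python scripts to look and compute and a tool call to move; the robot and the scene stay as the last step left them, time stands still between calls to the robot, and variables do not carry over. Pictures are saved under pics/ and viewed, at most 10 in all, crops included, and the job is handed in when it is done.

Besides the shell and the picture viewer there is one more tool, called after "Call:" as name(argument=value, ...) on one line, values as JSON. move_arm: Moves the arm, as the interface text tells. Its arguments: {"type":"object","properties":{"series":{"type":"array","items":{"type":"array"}},"newtons":{"type":"number"}},"required":["series"]}

```bash
mkdir -p pics; ls
cat > h.py <<'E'
import numpy as np, cv2
from cell import status, viewer, robot, boxes_of, place_of
def pose(cam, st=None):
    p=viewer.camera_params(cam)
    if cam!='wrist': return p, np.array(p['pose'])
    st=st or status.state(); T=np.eye(4); T[:3,:3]=st['eef_rot']; T[:3,3]=st['position']
    return p, T@np.array(p['tool_from_camera'])
def ray(cam, share, st=None):
    p,T=pose(cam,st); K=np.array(p['intrinsics']); k=p['k1']
    u=np.array(share)*[512,384]; d=(u-[K[0,2],K[1,2]])/[K[0,0],K[1,1]]; s=d.copy()
    for _ in range(20): s=d/(1+k*(s@s))
    return T[:3,3], T[:3,:3]@np.r_[s,1]
def atz(cam, share, z, st=None):
    o,d=ray(cam,share,st); return o+d*(z-o[2])/d[2]
def proj(cam, P, st=None):
    p,T=pose(cam,st); K=np.array(p['intrinsics'])
    c=np.linalg.inv(T)@np.r_[P,1]; s=c[:2]/c[2]; s=s*(1+p['k1']*(s@s))
    return K[:2,:2]@s+K[:2,2]
E
python3 - <<'E'
from h import *
ims=[]
for c in ['top','side']:
    im=viewer.grab_frame(c); cv2.imwrite(f'pics/{c}0.png',im)
    cv2.imwrite(f'pics/{c}0b.png',cv2.resize(im,(800,600)))
    print(c,pose(c)[1][:3].round(3).tolist())
    for l,z in [('cake_stand',0),('plate_middle',.07),('cake',.07),('bare_top',.12),('stencil',0),('stencil_window',0),('jam_jar',0),('sugar_shaker',0),('spice_tin',0),('pepper_mill',0)]:
        for r in place_of(l,c)[:2]: print(l,round(r['conf'],2),(np.array(r['position'])*[512,384]).round(0),atz(c,r['position'],z).round(3))
print(status.state()['clock'])
E
```

```text
pics
top [[0.024, -0.989, 0.149, 0.403], [-0.999, -0.019, 0.03, 0.169], [-0.027, -0.15, -0.988, 0.97]]
cake_stand 0.55 [341. 185.] [ 0.583 -0.013  0.   ]
cake 0.97 [351. 184.] [ 0.574 -0.024  0.07 ]
bare_top 0.63 [379. 183.] [ 0.567 -0.075  0.12 ]
stencil 0.83 [203. 239.] [0.445 0.32  0.   ]
stencil_window 0.67 [253. 260.] [0.395 0.198 0.   ]
stencil_window 0.63 [197. 211.] [0.511 0.338 0.   ]
jam_jar 0.61 [248. 225.] [0.481 0.213 0.   ]
spice_tin 0.92 [261. 192.] [0.561 0.183 0.   ]
pepper_mill 0.69 [164. 164.] [0.629 0.427 0.   ]
pepper_mill 0.37 [351. 179.] [ 0.599 -0.039  0.   ]
side [[-0.417, -0.444, 0.793, -0.423], [-0.909, 0.2, -0.366, 0.615], [0.004, -0.873, -0.487, 0.676]]
cake_stand 0.94 [306. 196.] [ 0.584 -0.032  0.   ]
cake_stand 0.2 [246. 214.] [0.566 0.191 0.   ]
plate_middle 0.63 [305. 177.] [ 0.586 -0.026  0.07 ]
cake 0.88 [308. 176.] [ 0.593 -0.039  0.07 ]
bare_top 0.78 [323. 161.] [ 0.58  -0.082  0.12 ]
stencil 0.82 [222. 248.] [0.434 0.318 0.   ]
stencil_window 0.76 [209. 239.] [0.488 0.336 0.   ]
stencil_window 0.19 [323. 161.] [ 0.794 -0.233  0.   ]
jam_jar 0.72 [257. 229.] [0.48  0.195 0.   ]
sugar_shaker 0.88 [264. 247.] [0.392 0.212 0.   ]
spice_tin 0.75 [246. 216.] [0.552 0.196 0.   ]
pepper_mill 0.91 [163. 224.] [0.615 0.435 0.   ]
1.1
```

View pics/top0b.png

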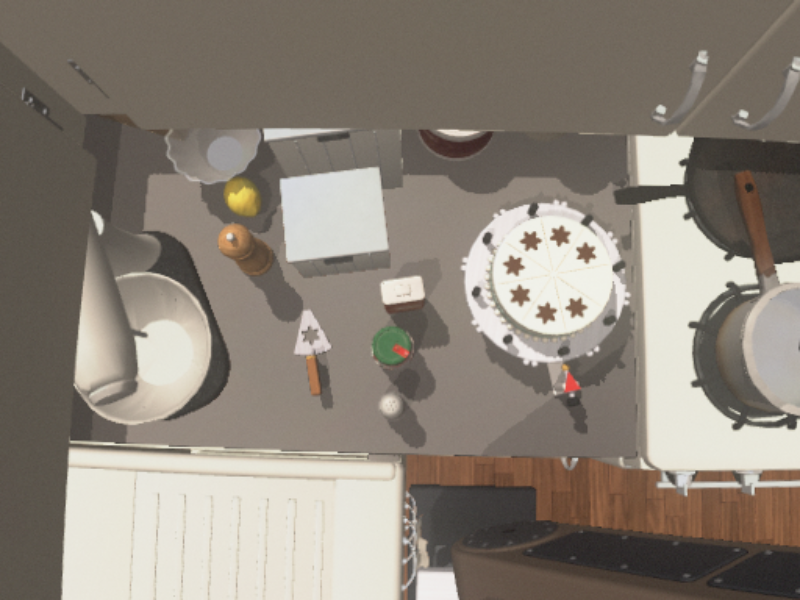

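View pics/side0b.png

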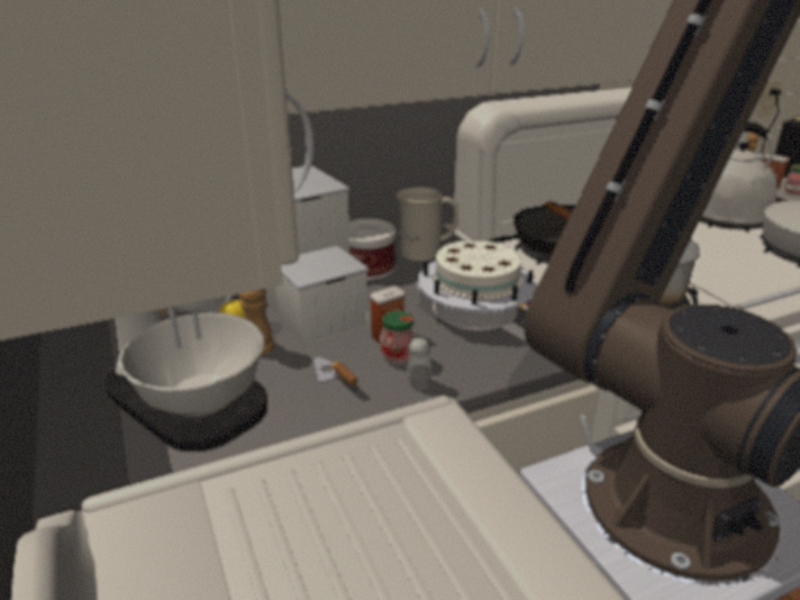

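The top view (800x600) shows the cake at about (555,275), with the bare portion at its right, about (597,282). The red arrow is at (571,380), the stencil sheet at (311,333) with its handle at (314,375), and the jars at (403,292), (392,346) and (391,404). In the side view the stand and jars are clear of the arm.

```bash
cat > cake.py <<'E'
from h import *
from scipy.optimize import least_squares
def blobs(im, mask, amin, amax):
    n,l,s,c=cv2.connectedComponentsWithStats(mask.astype(np.uint8))
    return [(c[i],s[i,4]) for i in range(1,n) if amin<s[i,4]<amax]
def cake(cam,im,st=None,c0=(.583,-.028),amin=15,amax=400,R0=.058):
    hsv=cv2.cvtColor(im,cv2.COLOR_BGR2HSV); g=hsv[...,2]
    P=[]
    for c,a in blobs(im,(g<140)&(hsv[...,1]>70),amin,amax):
        p=atz(cam,c/[512,384],.12,st)
        if np.hypot(*(p[:2]-c0))<.078: P.append(p[:2])
    P=np.array(P)
    def f(q):
        d=P-q[:2]; a=np.arctan2(d[:,1],d[:,0])-q[2]
        k=np.round(a/(np.pi/4))*np.pi/4+q[2]
        return (d-q[3]*np.c_[np.cos(k),np.sin(k)]).ravel()
    best=min((least_squares(f,[*c0,a,R0]) for a in np.linspace(0,.7,6)),key=lambda r:r.cost)
    q=best.x; d=P-q[:2]; k=set((np.round((np.arctan2(d[:,1],d[:,0])-q[2])/(np.pi/4)).astype(int)%8).tolist())
    miss=[i for i in range(8) if i not in k]
    return len(P),q,[((np.degrees(q[2])+45*i+180)%360-180).round(1) for i in miss],np.sqrt(best.cost/len(P))
def red(cam,im,z=.074,st=None,c0=(.43,-.05)):
    hsv=cv2.cvtColor(im,cv2.COLOR_BGR2HSV)
    m=((hsv[...,0]<6)|(hsv[...,0]>174))&(hsv[...,1]>150)&(hsv[...,2]>90)
    return [(a,atz(cam,c/[512,384],z,st).round(4)) for c,a in blobs(im,m,8,2000)]
E
python3 - <<'E'
from cake import *
for c in ['top','side']:
    im=cv2.imread(f'pics/{c}0.png')
    print(c,cake(c,im),red(c,im))
im=cv2.imread('pics/top0.png')
o=cv2.resize(im[150:300,290:420],None,fx=4,fy=4,interpolation=cv2.INTER_CUBIC)
cv2.imwrite('pics/c1.png',o)
# stencil handle
hsv=cv2.cvtColor(im,cv2.COLOR_BGR2HSV)
E
```

```text
top (7, array([ 0.58385804, -0.01941532,  0.59288589,  0.05576302]), [np.float64(-101.0)], np.float64(0.0002491388024347272)) [(np.int32(35), array([0.4763, 0.1914, 0.074 ])), (np.int32(61), array([ 0.434 , -0.0532,  0.074 ]))]Traceback (most recent call last):
  File "<stdin>", line 4, in <module>
  File "cake.py", line 17, in cake
    best=min((least_squares(f,[*c0,a,R0]) for a in np.linspace(0,.7,6)),key=lambda r:r.cost)
  File "cake.py", line 17, in <genexpr>
    best=min((least_squares(f,[*c0,a,R0]) for a in np.linspace(0,.7,6)),key=lambda r:r.cost)
              ~~~~~~~~~~~~~^^^^^^^^^^^^^^
    return func(*args, **kwargs)
    vector_fun = VectorFunction(
        fun_wrapped,
    ...<6 lines>...
        workers=workers
    )
    self._update_fun()
    ~~~~~~~~~~~~~~~~^^
    self.f = self.fun_wrapped(xp_copy(self.x))
             ~~~~~~~~~~~~~~~~^^^^^^^^^^^^^^^^^
    return np.atleast_1d(self.fun(x))
                         ~~~~~~~~^^^
    return self.f(x, *self.args, **self.kwargs)
           ~~~~~~^^^^^^^^^^^^^^^^^^^^^^^^^^^^^^
  File "cake.py", line 14, in f
    d=P-q[:2]; a=np.arctan2(d[:,1],d[:,0])-q[2]
      ~^~~~~~
ValueError: operands could not be broadcast together with shapes (0,) (2,)
```

```bash
cat > plan.py <<'E'
from h import *
from scipy.spatial.transform import Rotation as Ro
def down(yaw): # tool z down, tool y axis at world angle yaw
    y=np.array([np.cos(yaw),np.sin(yaw),0]); z=np.array([0,0,-1.]); return np.c_[np.cross(y,z),y,z]
def rows(targets,st=None,base=None):
    st=st or status.state(); R=np.array(st['eef_rot']); p=np.array(st['position'])
    if base: p,R=base
    for t,Rt in targets:
        print((R.T@(np.array(t)-p)/.05).round(3).tolist(), Ro.from_matrix(R.T@Rt).as_rotvec().round(3).tolist())
E
python3 - <<'E'
from plan import *
st=status.state(); R=np.array(st['eef_rot']);print(R.round(3).tolist(),np.degrees(np.arctan2(R[1,1],R[0,1])))
C=np.array([.584,-.0194]);a=np.radians(-123.5)
p=[*(C+.106*np.array([np.cos(a),np.sin(a)]))]
for yaw in [-33.5,146.5]:
    Y=np.radians(yaw); print(yaw); rows([([.191,-.5,.33],R),([.45,-.25,.33],down(Y)),(p+[.25],down(Y)),(p+[.12],down(Y))])
im=viewer.grab_frame('wrist');cv2.imwrite('pics/w.png',im)
im=cv2.imread('pics/top0.png')
o=cv2.resize(im[180:270,180:280],(800,600),interpolation=cv2.INTER_CUBIC)
from cake import red
print(red('top',im),[proj('side',[.584,-.0194,.12])])
E
```

```text
[[0.952, 0.305, 0.0], [0.305, -0.952, -0.0], [-0.0, 0.0, -1.0]] -72.25018626649106
-33.5
[0.589, -1.811, -2.147] [0.0, 0.0, 0.0]
[7.047, -4.994, -2.147] [0.0, 0.0, -0.676]
[9.352, -7.242, -0.547] [0.0, 0.0, -0.676]
[9.352, -7.242, 2.053] [0.0, 0.0, -0.676]
146.5
[0.589, -1.811, -2.147] [0.0, 0.0, 0.0]
[7.047, -4.994, -2.147] [0.0, -0.0, 2.465]
[9.352, -7.242, -0.547] [0.0, -0.0, 2.465]
[9.352, -7.242, 2.053] [0.0, -0.0, 2.465]
[(np.int32(35), array([0.4763, 0.1914, 0.074 ])), (np.int32(61), array([ 0.434 , -0.0532,  0.074 ]))] [array([304.96335061, 163.88887575])]
```

Call:
move_arm(series=[[95,[0.59,-1.81,-2.15],[0,0,0]],[95,[0.59,-1.81,-2.15],[0,0,0]],[95,[0.59,-1.81,-2.15],[0,0,0]],[60,[7.05,-5.0,-2.15],[0,0,-0.676]],[60,[7.05,-5.0,-2.15],[0,0,-0.676]],[60,[7.05,-5.0,-2.15],[0,0,-0.676]],[60,[7.05,-5.0,-2.15],[0,0,-0.676]],[60,[7.05,-5.0,-2.15],[0,0,-0.676]]])

```text
clock: 1.95
position: [0.3719, -0.3247, 0.3305]
eef_rot: [[0.548, 0.837, 0.0], [0.837, -0.548, -0.001], [-0.0, 0.001, -1.0]]
ft_force: [-0.2, -0.7, 0.0]
width: 0.653
grasp_force: 0.0
```

Run:
```python
from plan import *
st=status.state(); print(st['clock'],st['position'],st['width'],np.round(st['joints'],2),np.round(st['joint_vel'],2))
C=np.array([.584,-.0194]);a=np.radians(-123.5)
p=[*(C+.106*np.array([np.cos(a),np.sin(a)]))]
Y=np.radians(-33.5);rows([(p+[.25],down(Y)),(p+[.125],down(Y))])
```

```text
1.95 [ 0.3718514  -0.32467664  0.33045173] 0.6531705473551856 [-0.85  0.2   1.71 -0.    1.23 -0.27] [ 1.02  0.04 -0.05  0.    0.01  0.32]
[5.313, 0.194, 1.608] [0.001, 0.0, 0.005]
[5.313, 0.192, 4.108] [0.001, 0.0, 0.005]
```

Call:
move_arm(series=[[60,[5.3,0.19,1.6],[0,0,0]],[60,[5.3,0.19,1.6],[0,0,0]],[60,[5.3,0.19,1.6],[0,0,0]],[60,[5.3,0.19,1.6],[0,0,0]],[60,[5.3,0.19,1.6],[0,0,0]],[60,[5.3,0.19,1.6],[0,0,0]],[60,[5.3,0.19,1.6],[0,0,0]],[60,[5.3,0.19,1.6],[0,0,0]]])

```text
clock: 2.75
position: [0.5251, -0.1104, 0.25]
eef_rot: [[0.551, 0.834, -0.0], [0.834, -0.551, -0.0], [-0.0, -0.0, -1.0]]
ft_force: [0.1, -0.8, 0.4]
width: 0.63
grasp_force: 0.0
```

Run:
```python
from plan import *
from cake import cake
st=status.state(); print(st['clock'],st['position'],st['width'],np.round(st['joints'],2),np.round(st['joint_vel'],2))
C=np.array([.584,-.0194]);a=np.radians(-123.5)
p=[*(C+.106*np.array([np.cos(a),np.sin(a)]))]; print(p)
Y=np.radians(-33.5);rows([(p+[.25],down(Y)),(p+[.082],down(Y))])
im=viewer.grab_frame('wrist');cv2.imwrite('pics/w1.png',cv2.resize(im,(800,600)))
pp=[[*(C+.106*np.array([np.cos(b),np.sin(b)])),.1] for b in a+np.arange(8)*np.pi/4]
print([(proj('wrist',q,st)*1.5625).round() for q in pp])
```

```text
2.75 [ 0.52505362 -0.11036746  0.25000952] 0.6296618751137677 [-0.33  0.34  1.74 -0.    1.07  0.25] [-0.03 -0.02  0.   -0.    0.   -0.  ]
[np.float64(0.5254946795569218), np.float64(-0.10779189713911982)]
[0.048, -0.021, 0.0] [-0.0, 0.0, 0.001]
[0.049, -0.02, 3.36] [-0.0, 0.0, 0.001]
[array([400., 284.]), array([503., 242.]), array([553., 135.]), array([514.,  16.]), array([400., -37.]), array([286.,  16.]), array([247., 134.]), array([297., 242.])]
```

View pics/w1.png

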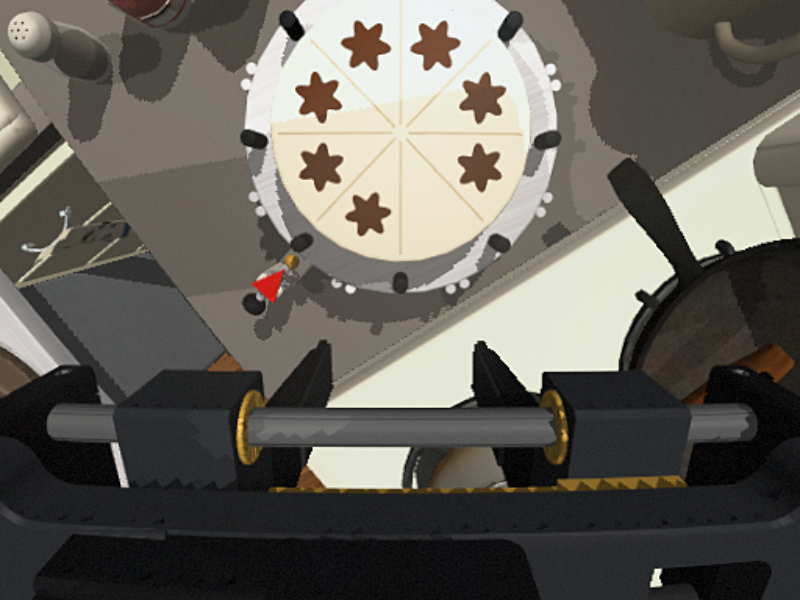

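The wrist view shows the chosen peg at (400,283), where the fit predicted it, with the bare portion at about (435,210) and the red arrow at (268,287).

Call:
move_arm(series=[[45,[0.05,-0.02,1.0],[0,0,0]],[45,[0.05,-0.02,2.0],[0,0,0]],[45,[0.05,-0.02,2.8],[0,0,0]],[45,[0.05,-0.02,3.34],[0,0,0]],[45,[0.05,-0.02,3.34],[0,0,0]],[0,[0.05,-0.02,3.34],[0,0,0]],[0,[0.05,-0.02,3.34],[0,0,0]],[0,[0.05,-0.02,3.34],[0,0,0]]], newtons=20)

```text
clock: 3.6
position: [0.5262, -0.1084, 0.0847]
eef_rot: [[0.552, 0.834, 0.002], [0.834, -0.552, -0.001], [0.001, 0.003, -1.0]]
ft_force: [0.5, -0.1, 1.2]
width: 0.281
grasp_force: 0.0
```

Call:
move_arm(series=[[0,[0,0,0],[0,0,0]],[0,[0,0,0],[0,0,0]],[0,[0,0,0],[0,0,0]]])

```text
clock: 3.9
position: [0.5259, -0.1081, 0.0838]
eef_rot: [[0.552, 0.834, 0.001], [0.834, -0.552, -0.001], [0.0, 0.001, -1.0]]
ft_force: [-1.2, 0.1, 7.4]
width: 0.116
grasp_force: 20.0
```

```bash
cat > arc.py <<'E'
from plan import *
import sys
# rows along the arc; args: start angle, delta per row list end
C=np.array([.584,-.0194])
def arc(a0,steps,z=.083,r=.106):
    T=[]
    for s in steps:
        a=np.radians(a0+s); T.append(([*(C+r*np.array([np.cos(a),np.sin(a)])),z],down(a+np.pi/2)))
    return T
E
python3 - <<'E'
from arc import *
st=status.state(); p=np.array(st['position']); d=p[:2]-C
print(st['clock'],p,np.hypot(*d),np.degrees(np.arctan2(d[1],d[0])),st['width']*95,st['grasp_force'],st['ft_force'])
T=arc(-123.5,[0,-3,-8,-15,-22,-29,-36,-43,-50])
rows(T[1:],base=(np.array(T[0][0]),T[0][1]))
E
```

```text
3.9 [ 0.52587472 -0.10810596  0.08377312] 0.10605326822752055 -123.23514005434218 11.041898999947925 20.00206768512726 [-1.16977152  0.11352053  7.38497594]
[0.003, -0.111, 0.0] [0.0, 0.0, 0.052]
[0.021, -0.295, 0.0] [0.0, 0.0, 0.14]
[0.072, -0.549, 0.0] [0.0, 0.0, 0.262]
[0.154, -0.794, 0.0] [0.0, 0.0, 0.384]
[0.266, -1.028, 0.0] [0.0, 0.0, 0.506]
[0.405, -1.246, 0.0] [0.0, 0.0, 0.628]
[0.57, -1.446, 0.0] [0.0, 0.0, 0.75]
[0.757, -1.624, 0.0] [0.0, 0.0, 0.873]
```

Call:
move_arm(series=[[0,[0.003,-0.11,0],[0,0,0.052]],[0,[0.02,-0.295,0],[0,0,0.14]],[0,[0.07,-0.55,0],[0,0,0.262]],[0,[0.155,-0.795,0],[0,0,0.384]],[0,[0.265,-1.03,0],[0,0,0.506]],[0,[0.405,-1.245,0],[0,0,0.628]],[0,[0.57,-1.445,0],[0,0,0.75]],[0,[0.57,-1.445,0],[0,0,0.75]]])

```text
clock: 4.7
position: [0.4808, -0.0433, 0.0838]
eef_rot: [[0.973, 0.23, 0.0], [0.23, -0.973, -0.0], [0.0, 0.0, -1.0]]
ft_force: [-3.5, -1.7, 8.3]
width: 0.122
grasp_force: 20.0
```

Run:
```python
from arc import *
from cake import cake,red
st=status.state(); p=np.array(st['position']); d=p[:2]-C; R=np.array(st['eef_rot'])
print(st['clock'],p,np.hypot(*d),np.degrees(np.arctan2(d[1],d[0])),np.degrees(np.arctan2(R[1,1],R[0,1])),st['width']*95,st['grasp_force'],st['ft_force'])
T=arc(-123.5,[-43,-48,-53,-58,-63,-65,-66.3])
rows(T[1:],base=(np.array(T[0][0]),T[0][1]))
im=viewer.grab_frame('top'); cv2.imwrite('pics/t2.png',im)
print(cake('top',im),red('top',im))
```

```text
4.7 [ 0.48079084 -0.0433053   0.08377617] 0.10594146500239324 -166.95911238441872 -76.6884883749223 11.62528328723811 20.002313554286957 [-3.47749812 -1.74351318  8.32885698]
[0.008, -0.185, 0.0] [0.0, 0.0, 0.087]
[0.032, -0.368, 0.0] [0.0, 0.0, 0.175]
[0.072, -0.549, 0.0] [0.0, 0.0, 0.262]
[0.128, -0.725, 0.0] [0.0, 0.0, 0.349]
[0.154, -0.794, 0.0] [0.0, 0.0, 0.384]
[0.173, -0.839, 0.0] [0.0, 0.0, 0.407]
(6, array([ 0.58374208, -0.01962681,  0.61451751,  0.05588655]), [np.float64(-144.8), np.float64(-99.8)], np.float64(0.00010991638696435982)) [(np.int32(32), array([0.4765, 0.1914, 0.074 ]))]
```

Call:
move_arm(series=[[0,[0.008,-0.185,0],[0,0,0.087]],[0,[0.032,-0.368,0],[0,0,0.175]],[0,[0.072,-0.55,0],[0,0,0.262]],[0,[0.128,-0.725,0],[0,0,0.349]],[0,[0.16,-0.81,0],[0,0,0.393]],[0,[0.16,-0.81,0],[0,0,0.393]],[0,[0.16,-0.81,0],[0,0,0.393]]])

```text
clock: 5.45
position: [0.4796, -0.0024, 0.0838]
eef_rot: [[0.988, -0.157, 0.001], [-0.157, -0.988, 0.0], [0.001, -0.001, -1.0]]
ft_force: [-1.0, 6.1, 10.0]
width: 0.119
grasp_force: 20.0
```

Run:
```python
from arc import *
st=status.state(); p=np.array(st['position']); d=p[:2]-C; R=np.array(st['eef_rot'])
print(st['clock'],p,np.hypot(*d),np.degrees(np.arctan2(d[1],d[0])),np.degrees(np.arctan2(R[1,1],R[0,1])),st['width']*95,st['ft_force'])
```

```text
5.45 [ 0.47964644 -0.00244157  0.08376349] 0.10572253396797063 170.76958961059404 -99.01420151211612 11.349789481161853 [-1.04820715  6.06817809 10.01595849]
```

Call:
move_arm(series=[[40,[0,0,0],[0,0,0]],[40,[0,0,0],[0,0,0]],[40,[0,0,0],[0,0,0]],[40,[0,0,-0.5],[0,0,0]],[40,[0,0,-1.5],[0,0,0]],[40,[0,0,-2.5],[0,0,0]],[40,[0,0,-3.5],[0,0,0]],[40,[0,0,-3.5],[0,0,0]]])

```text
clock: 6.25
position: [0.4813, -0.0034, 0.2639]
eef_rot: [[0.988, -0.157, 0.01], [-0.157, -0.988, -0.002], [0.01, -0.0, -1.0]]
ft_force: [0.8, -0.4, -0.7]
width: 0.418
grasp_force: 0.0
```

Run:
```python
from arc import *
from cake import cake,red
st=status.state(); p=np.array(st['position']); print(st['clock'],p,np.round(st['joints'],2),st['width']*95)
im=viewer.grab_frame('top'); cv2.imwrite('pics/t3.png',im)
print(cake('top',im),red('top',im))
st=status.state(); im=viewer.grab_frame('wrist');cv2.imwrite('pics/w3.png',cv2.resize(im,(800,600)))
for kw in [dict(amin=100,amax=3000)]: print(cake('wrist',im,st,**kw),red('wrist',im,.074,st))
```

```text
6.25 [ 0.48132701 -0.00337591  0.26392103] [-0.14  0.24  1.85 -0.    1.05  1.58] 39.75328785245273
(3, array([ 0.58905722, -0.01869307,  0.27724768,  0.05174192]), [np.float64(105.9), np.float64(150.9), np.float64(-164.1), np.float64(-119.1), np.float64(-74.1)], np.float64(0.0012776421309016082)) [(np.int32(35), array([0.4763, 0.1914, 0.074 ]))]
(7, array([ 0.58283248, -0.02077946,  0.22305406,  0.05603283]), [np.float64(-167.2)], np.float64(8.317681595884933e-05)) [(np.int32(185), array([ 0.4329, -0.0548,  0.074 ])), (np.int32(90), array([0.4719, 0.1971, 0.074 ]))]
```

View pics/w3.png

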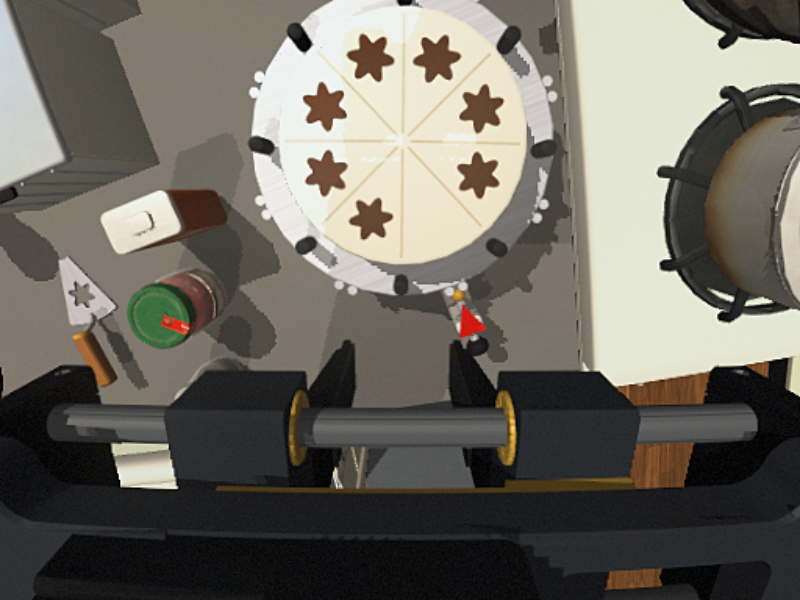

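The wrist view shows the bare portion at about (435,225), facing the red arrow at (470,322). Both measure −167.2° about the axis, so the plate has clicked home and the peg is free. The stencil lies at (80,295) with its handle at (95,358).

Run:
```python
from plan import *
rows([([.385,.30,.30],down(np.radians(-75)))])
```

```text
[-2.813, -5.692, -0.831] [0.001, -0.002, -0.419]
```

Call:
move_arm(series=[[60,[-2.8,-5.7,-0.85],[0,0,-0.42]],[60,[-2.8,-5.7,-0.85],[0,0,-0.42]],[60,[-2.8,-5.7,-0.85],[0,0,-0.42]],[60,[-2.8,-5.7,-0.85],[0,0,-0.42]],[60,[-2.8,-5.7,-0.85],[0,0,-0.42]],[60,[-2.8,-5.7,-0.85],[0,0,-0.42]],[60,[-2.8,-5.7,-0.85],[0,0,-0.42]],[60,[-2.8,-5.7,-0.85],[0,0,-0.42]]])

```text
clock: 7.15
position: [0.3846, 0.3022, 0.299]
eef_rot: [[0.965, 0.263, -0.002], [0.263, -0.965, -0.001], [-0.003, 0.001, -1.0]]
ft_force: [-0.0, 0.6, -0.7]
width: 0.632
grasp_force: 0.0
```

Call:
move_arm(series=[[60,[0,0,0],[0,0,0]],[60,[0,0,0],[0,0,0]],[60,[0,0,0],[0,0,0]]])

```text
clock: 7.45
position: [0.3862, 0.2993, 0.3001]
eef_rot: [[0.966, 0.258, -0.001], [0.258, -0.966, -0.001], [-0.001, 0.0, -1.0]]
ft_force: [0.4, -0.4, 0.6]
width: 0.631
grasp_force: 0.0
```

Run:
```python
from plan import *
from cake import red
st=status.state(); print(st['clock'],st['position'],np.round(st['joints'],2))
im=viewer.grab_frame('wrist');cv2.imwrite('pics/w4.png',im);cv2.imwrite('pics/w4b.png',cv2.resize(im,(800,600)))
for l,z in [('stencil',0),('stencil_window',0),('jam_jar',0),('sugar_shaker',0),('spice_tin',0)]:
    for r in place_of(l,'wrist')[:1]: print(l,round(r['conf'],2),(np.array(r['position'])*[800,600]).round(0),atz('wrist',r['position'],z,st).round(4))
```

```text
7.45 [0.38616482 0.2993033  0.30011797] [ 0.52  0.22  1.77 -0.    1.15  1.83]
stencil 0.91 [394. 202.] [0.4383 0.321  0.    ]
stencil_window 0.85 [396. 139.] [0.5006 0.3346 0.    ]
jam_jar 0.84 [512. 192.] [0.4816 0.2036 0.    ]
sugar_shaker 0.67 [488. 269.] [0.3956 0.2035 0.    ]
spice_tin 0.96 [552. 117.] [0.5631 0.1876 0.    ]
```

View pics/w4b.png

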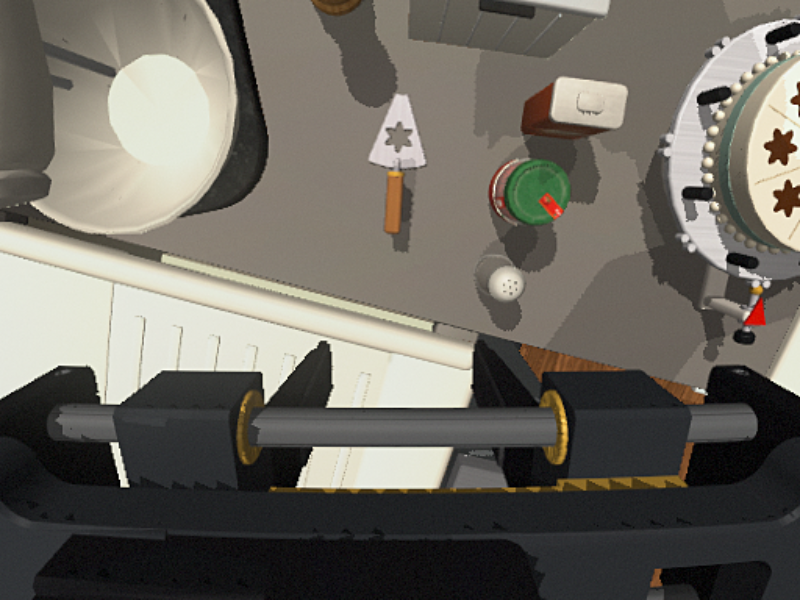

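The wrist view shows the stencil sheet at (398,137) with its point up at (402,95), and the handle centre at (394,202). The jam jar is at (535,192), the shaker at (500,280) and the tin at (575,105). The mixer bowl's rim on the left ends at column 236.

Run:
```python
from plan import *
st=status.state(); im=cv2.imread('pics/w4.png'); hsv=cv2.cvtColor(im,cv2.COLOR_BGR2HSV)
s=512/800
m=np.zeros(im.shape[:2],np.uint8); sl=np.s_[int(165*s):int(240*s),int(375*s):int(412*s)]
m[sl]=((hsv[sl][...,0]<20)&(hsv[sl][...,1]>120)&(hsv[sl][...,2]>80))
pts=np.argwhere(m)[:,::-1]; P=np.array([atz('wrist',(p+.5)/[512,384],.036,st)[:2] for p in pts])
c,sz,ang=cv2.minAreaRect((P*1000).astype(np.float32)); print('handle top rect mm',c,sz,ang,len(P),P.mean(0))
m[:]=0; sl=np.s_[int(85*s):int(175*s),int(355*s):int(440*s)]
m[sl]=((hsv[sl][...,1]<40)&(hsv[sl][...,2]>150))
cn=max(cv2.findContours(m,0,2)[0],key=cv2.contourArea)
Q=np.array([atz('wrist',(p+.5)/[512,384],.0025,st)[:2] for p in cn[:,0]])
print(cv2.contourArea(cn)); ctr=[]
ar,tri=cv2.minEnclosingTriangle((Q*1000).astype(np.float32)); print('tri',tri.reshape(-1,2))
print('rect',cv2.minAreaRect((Q*1000).astype(np.float32)))
# window hole
h=m.copy(); cv2.drawContours(h,[cn],-1,1,-1); hole=cv2.morphologyEx((h-m),cv2.MORPH_OPEN,np.ones((2,2),np.uint8)); n,l,S,cc=cv2.connectedComponentsWithStats(hole); i=1+S[1:,4].argmax()
print('window',S[i,4],atz('wrist',(cc[i]+.5)/[512,384],.0025,st))
for z in [0,.1,.15,.2]: print(z,'top',atz('top',np.array([211,340])/[800,600],z).round(3),'wrist',atz('wrist',np.array([236,120])/[800,600],z,st).round(3),atz('wrist',np.array([215,200])/[800,600],z,st).round(3))
```

```text
handle top rect mm (438.87554931640625, 320.88641357421875) (58.61554718017578, 15.004402160644531) 11.147093772888184 379 [0.43915549 0.32101432]
1039.0
tri [[463.4514  360.94223]
 [559.29474 344.70932]
 [478.5872  294.973  ]]
rect ((501.32696533203125, 341.4878234863281), (73.15620422363281, 55.4019775390625), 31.436302185058594)
window 187 [0.50151817 0.33165248 0.0025    ]
0 top [0.492 0.493 0.   ] wrist [0.478 0.499 0.   ] [0.393 0.507 0.   ]
0.1 top [0.483 0.46  0.1  ] wrist [0.473 0.46  0.1  ] [0.407 0.466 0.1  ]
0.15 top [0.478 0.443 0.15 ] wrist [0.471 0.44  0.15 ] [0.414 0.446 0.15 ]
0.2 top [0.473 0.427 0.2  ] wrist [0.469 0.421 0.2  ] [0.42  0.425 0.2  ]
```

Run:
```python
from plan import *
Y=np.radians(10.8-90); rows([([.439,.321,.30],down(Y)),([.439,.321,.025],down(Y))])
```

```text
[1.134, -0.129, 0.012] [0.0, -0.0, 0.074]
[1.134, -0.129, 5.512] [0.0, -0.0, 0.074]
```

Call:
move_arm(series=[[55,[1.13,-0.13,0],[0,0,0.074]],[55,[1.13,-0.13,0],[0,0,0.074]],[55,[1.13,-0.13,0.8],[0,0,0.074]],[55,[1.13,-0.13,1.7],[0,0,0.074]],[55,[1.13,-0.13,2.6],[0,0,0.074]],[55,[1.13,-0.13,3.5],[0,0,0.074]],[55,[1.13,-0.13,4.0],[0,0,0.074]],[55,[1.13,-0.13,4.0],[0,0,0.074]]])

```text
clock: 8.55
position: [0.4372, 0.3204, 0.0977]
eef_rot: [[0.982, 0.188, -0.005], [0.188, -0.982, -0.003], [-0.006, 0.002, -1.0]]
ft_force: [1.6, 1.0, 0.9]
width: 0.577
grasp_force: 0.0
```

Run:
```python
from plan import *
st=status.state(); print(st['clock'],st['position'],np.round(st['joint_vel'],2))
im=viewer.grab_frame('wrist');cv2.imwrite('pics/w5.png',cv2.resize(im,(800,600)))
Y=np.radians(10.8-90); rows([([.439,.321,.025],down(Y))])
print([(proj('wrist',q,st)*1.5625).round() for q in ([.439,.321,.036],[.5015,.3317,.0025])])
```

```text
8.55 [0.43723179 0.32040315 0.09772081] [-0.   -0.07 -0.06  0.    0.07 -0.  ]
[0.019, 0.001, 1.496] [0.001, 0.003, 0.0]
[array([399., 320.]), array([402., 199.])]
```

View pics/w5.png

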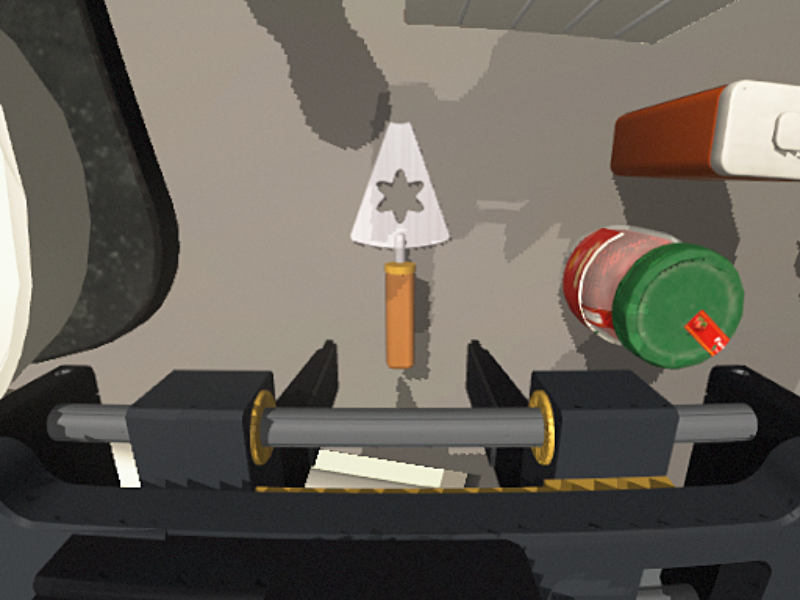

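The stencil is straight ahead: handle centre at (400,316), window at (400,195) and point upward at (399,125), all as predicted. The jar lid at (680,305) is to the right, clear of the gripper.

Call:
move_arm(series=[[55,[0,0,0.7],[0,0,0]],[55,[0,0,1.3],[0,0,0]],[55,[0,0,1.5],[0,0,0]],[55,[0,0,1.5],[0,0,0]],[55,[0,0,1.5],[0,0,0]],[0,[0,0,1.5],[0,0,0]],[0,[0,0,1.5],[0,0,0]],[0,[0,0,1.5],[0,0,0]]], newtons=35)

```text
clock: 9.4
position: [0.4389, 0.3214, 0.0263]
eef_rot: [[0.982, 0.188, 0.001], [0.188, -0.982, 0.0], [0.001, -0.0, -1.0]]
ft_force: [-0.0, 0.5, -0.8]
width: 0.382
grasp_force: 0.0
```

Call:
move_arm(series=[[0,[0,0,0],[0,0,0]],[0,[0,0,0],[0,0,0]],[0,[0,0,0],[0,0,0]],[0,[0,0,0],[0,0,0]]])

```text
clock: 9.8
position: [0.4386, 0.3213, 0.0256]
eef_rot: [[0.982, 0.188, -0.0], [0.188, -0.982, -0.0], [-0.0, 0.0, -1.0]]
ft_force: [0.1, 0.3, 0.1]
width: 0.165
grasp_force: 35.0
```

Call:
move_arm(series=[[0,[0,0,-0.2],[0,0,0]],[0,[0,0,-0.6],[0,0,0]],[0,[0,0,-1.2],[0,0,0]],[0,[0,0,-1.9],[0,0,0]],[0,[0,0,-2.6],[0,0,0]],[0,[0,0,-3.3],[0,0,0]],[0,[0,0,-3.7],[0,0,0]],[0,[0,0,-3.7],[0,0,0]]])

```text
clock: 10.6
position: [0.4393, 0.3217, 0.2138]
eef_rot: [[0.982, 0.188, 0.005], [0.188, -0.982, 0.002], [0.005, -0.002, -1.0]]
ft_force: [-0.4, -0.2, -0.9]
width: 0.167
grasp_force: 35.0
```

Run:
```python
from plan import *
st=status.state(); print(st['clock'],st['position'],st['grasp_force'],st['width']*95)
u=np.radians(12.8); e=np.array([np.cos(u),np.sin(u)]); C=np.array([.5835,-.020])
p=C-.122*e; print(p); rows([([*p,.21],down(u-np.pi/2))])
im=viewer.grab_frame('wrist');cv2.imwrite('pics/w6.png',im)
for r in place_of('stencil_window','wrist')[:1]: print(r['conf'],np.array(r['position'])*[800,600],atz('wrist',r['position'],st['position'][2]-.025,st)-st['position'])
```

```text
10.6 [0.43934668 0.32169261 0.21376222] 34.993189573287964 15.86939055983233
[ 0.46453178 -0.04702892]
[-0.89, 7.338, 0.059] [-0.001, -0.005, -0.035]
0.9 [399.84 210.3 ] [ 0.06227367  0.01190998 -0.025     ]
```

Call:
move_arm(series=[[0,[-0.05,0.4,0],[0,0,-0.002]],[0,[-0.14,1.2,0],[0,0,-0.006]],[0,[-0.24,2.0,0],[0,0,-0.01]],[0,[-0.34,2.8,0],[0,0,-0.014]],[0,[-0.44,3.6,0],[0,0,-0.018]],[0,[-0.53,4.4,0],[0,0,-0.022]],[0,[-0.63,5.2,0],[0,0,-0.026]],[0,[-0.73,6.0,0],[0,0,-0.03]]])

```text
clock: 11.5
position: [0.4583, 0.0182, 0.2093]
eef_rot: [[0.976, 0.217, -0.003], [0.217, -0.976, 0.0], [-0.002, -0.001, -1.0]]
ft_force: [0.7, -0.1, -0.9]
width: 0.163
grasp_force: 35.0
```

Call:
move_arm(series=[[0,[-0.1,0.7,0],[0,0,-0.003]],[0,[-0.15,1.1,0],[0,0,-0.005]],[0,[-0.16,1.33,0],[0,0,-0.005]],[0,[-0.16,1.33,0],[0,0,-0.005]],[0,[-0.16,1.33,0],[0,0,-0.005]],[0,[-0.16,1.33,0],[0,0,-0.005]]])

```text
clock: 12.1
position: [0.4655, -0.0459, 0.2104]
eef_rot: [[0.975, 0.223, -0.001], [0.223, -0.975, 0.0], [-0.001, -0.0, -1.0]]
ft_force: [-0.3, -0.3, -0.8]
width: 0.165
grasp_force: 35.0
```

Run:
```python
from plan import *
from cake import cake
st=status.state(); p=np.array(st['position']);R=np.array(st['eef_rot']);print(st['clock'],p,R.round(3).tolist(),st['joint_vel'].__abs__().max() if hasattr(st['joint_vel'],'max') else '')
im=viewer.grab_frame('wrist');cv2.imwrite('pics/w7.png',im);cv2.imwrite('pics/w7b.png',cv2.resize(im,(800,600)))
n,q,m,c=cake('wrist',im,st,amin=60,amax=4000); print(n,q,m,c)
for r in place_of('stencil_window','wrist')[:1]: print(r['conf'],np.array(r['position'])*[800,600],atz('wrist',r['position'],p[2]-.025,st))
it=viewer.grab_frame('top'); cv2.imwrite('pics/t7.png',it)
```

```text
12.1 [ 0.46552046 -0.04590654  0.21036581] [[0.975, 0.223, -0.001], [0.223, -0.975, 0.0], [-0.001, -0.0, -1.0]] 0.005611338947159541
7 [ 0.58193861 -0.02106438  0.22272814  0.05496428] [np.float64(-167.2)] 0.0020523325022639995
0.75 [402.48 200.34] [ 0.53151095 -0.03196942  0.18536581]
```

View pics/w7b.png

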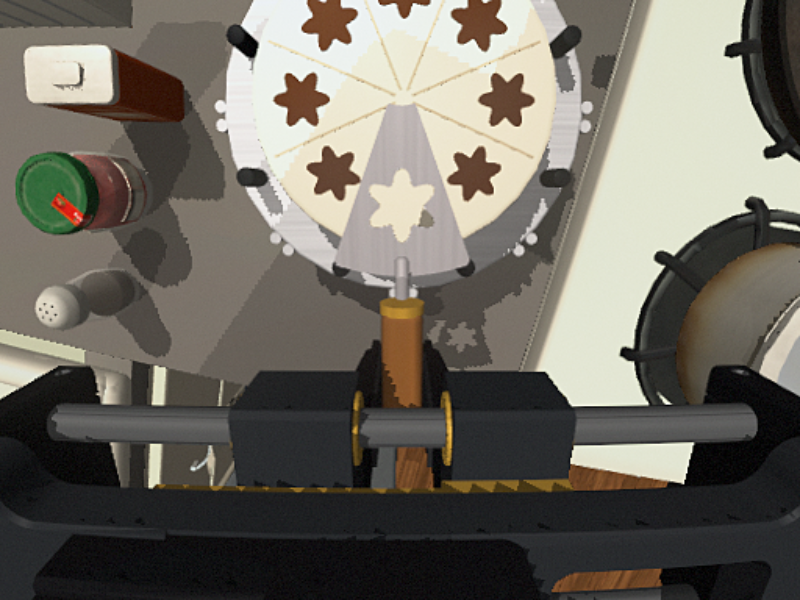

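The stencil is held over the bare portion, with the window at (402,203) and the point at about (400,102) near the cake's middle. Nothing else has moved. I'll lower it part way and measure again.

Call:
move_arm(series=[[0,[0,0,0.3],[0,0,0]],[0,[0,0,0.6],[0,0,0]],[0,[0,0,0.85],[0,0,0]],[0,[0,0,0.9],[0,0,0]],[0,[0,0,0.9],[0,0,0]],[0,[0,0,0.9],[0,0,0]]])

```text
clock: 12.85
position: [0.466, -0.0468, 0.1661]
eef_rot: [[0.975, 0.222, 0.001], [0.222, -0.975, -0.0], [0.001, 0.0, -1.0]]
ft_force: [0.6, 0.3, -1.1]
width: 0.164
grasp_force: 35.0
```

```bash
cat > m.py <<'E'
from plan import *
from cake import cake,blobs
def run(tag):
    st=status.state(); p=np.array(st['position']);print(st['clock'],p)
    im=viewer.grab_frame('wrist');cv2.imwrite(f'pics/{tag}.png',im)
    im2=im.copy(); im2[:4]=0; im2[95:,:]=im2[95:,:]
    hsv=cv2.cvtColor(im,cv2.COLOR_BGR2HSV)
    # flowers: full blobs only
    B=[(c.round(1).tolist(),int(a)) for c,a in blobs(im,(hsv[...,2]<140)&(hsv[...,1]>70),60,4000) if c[1]<200]
    print(B)
    # grey stencil sheet (low saturation vs cream icing), window = hole
    for v in [(hsv[...,1]<45)&(hsv[...,2]>90)&(hsv[...,2]<215)]:
        m=np.zeros(v.shape,np.uint8); sl=np.s_[50:200,190:320]; m[sl]=v[sl]
        cv2.imwrite(f'pics/{tag}_m.png',cv2.resize(np.hstack([im[30:200,170:340],cv2.cvtColor(m*255,cv2.COLOR_GRAY2BGR)[30:200,170:340]]),(800,400)))
    return st,im
E
python3 -c "
from m import *
run('w8')"
```

```text
12.85 [ 0.465985   -0.04679763  0.1661456 ]
[([200.8, 4.5], 227), ([313.5, 4.5], 243), ([136.5, 11.6], 99), ([62.4, 52.6], 2624), ([336.6, 52.0], 1048), ([177.1, 51.8], 1034), ([202.4, 109.6], 938), ([311.0, 109.6], 946), ([27.6, 124.9], 2671), ([68.2, 123.6], 86)]
```

View pics/w8_m.png

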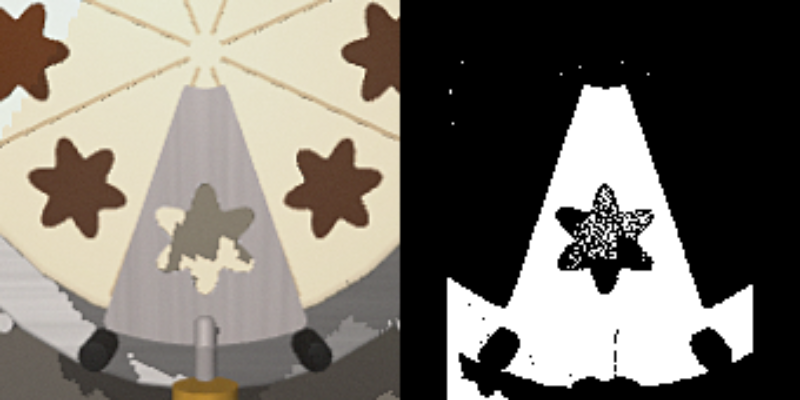

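The crop shows the window centred at (205,238), which is image pixel (257,131). It sits symmetrically between the neighbouring flowers, with the point aimed at the cake's middle.

```bash
cat >> m.py <<'E'
def calc(st,F,w,tip=None):
    from scipy.optimize import least_squares
    P=np.array([atz('wrist',(np.array(f)+.5)/[512,384],.12,st)[:2] for f in F]); k=np.radians([-45,45,-90,90])
    r=least_squares(lambda q:(q[:2]+.056*np.c_[np.cos(q[2]+k),np.sin(q[2]+k)]-P).ravel(),[.583,-.02,np.radians(-167.2)])
    q=r.x; b=q[:2]+.056*np.array([np.cos(q[2]),np.sin(q[2])])
    zt=st['position'][2]-.025+.0025; W=atz('wrist',(np.array(w)+.5)/[512,384],zt,st)[:2]
    e=np.array([-np.cos(q[2]),-np.sin(q[2])]); d=W-b
    print('C',q[:2].round(4),np.degrees(q[2]).round(2),'res mm',(r.fun*1e3).round(1),'bare',b.round(4),'win',W.round(4),'err inward,left mm',(d@e*1e3).round(1),((e[0]*d[1]-e[1]*d[0])*1e3).round(1))
    return b,W
E
python3 -c "
from m import *
st=status.state()
# order: -45,+45 about bare dir (ccw seen from above), i.e. image left is world +y
calc(st,[[202.4,109.6],[311,109.6],[177.1,51.8],[336.6,52]],[257.1,131.2])
R=np.array(st['eef_rot']);p=np.array(st['position']);W=atz('wrist',np.array([257.6,131.7])/[512,384],p[2]-.0225,st)
print('win in tool',R.T@(W-p))
it=cv2.imread('pics/t7.png')
"
```

```text
C [ 0.5829 -0.0212] -167.21 res mm [ 0.2 -0.1  0.   0.1 -0.1 -0.2 -0.2  0.2] bare [ 0.5283 -0.0336] win [ 0.5299 -0.0335] err inward,left mm 1.7 -0.2
win in tool [0.06528282 0.00114439 0.02255991]
```

Call:
move_arm(series=[[0,[-0.02,0,0.1],[0,0,0]],[0,[-0.025,0,0.2],[0,0,0]],[0,[-0.025,0,0.21],[0,0,0]],[0,[-0.025,0,0.21],[0,0,0]],[0,[-0.025,0,0.21],[0,0,0]],[0,[-0.025,0,0.21],[0,0,0]]])

```text
clock: 13.5
position: [0.4646, -0.0472, 0.1552]
eef_rot: [[0.975, 0.222, 0.0], [0.222, -0.975, -0.0], [0.0, 0.0, -1.0]]
ft_force: [-0.5, 0.7, -0.4]
width: 0.164
grasp_force: 35.0
```

Run:
```python
from m import *
st,im=run('w9')
R=np.array(st['eef_rot']);p=np.array(st['position']);print(R.round(4).tolist(),st['ft_force'])
for dz in (-.003,0,.003):
    print(dz,[((proj('wrist',p+R@np.array([x,y,.0231+dz]),st)-[170,30])*2.353).round(1).tolist() for x,y in [(106,-5.5),(106,5.5),(36,-30),(36,30),(66,0)] for x,y in [(x/1000,y/1000)]])
s=viewer.grab_frame('side'); cv2.imwrite('pics/s9.png',cv2.resize(s[120:240,240:400],(800,600),interpolation=cv2.INTER_CUBIC))
a=cv2.resize(im[30:200,170:340],(400,400)); b=cv2.resize(s[130:230,250:350],(400,400),interpolation=cv2.INTER_CUBIC)
cv2.imwrite('pics/c9.png',np.hstack([a,b]))
```

```text
13.5 [ 0.46459659 -0.04719817  0.15519307]
[([128.7, 5.0], 91), ([55.1, 48.4], 2913), ([172.2, 45.7], 1169), ([341.2, 45.7], 1172), ([199.2, 106.7], 1055), ([314.0, 106.9], 1057), ([25.4, 124.2], 2557)]
[[0.9751, 0.2219, 0.0002], [0.2219, -0.9751, -0.0001], [0.0002, 0.0002, -1.0]] [-0.47837085  0.67446277 -0.44473349]
-0.003 [[181.0, 82.8], [222.8, 82.8], [97.8, 343.7], [306.4, 343.7], [202.0, 237.1]]
0 [[181.3, 84.9], [222.5, 84.9], [99.5, 341.6], [304.8, 341.6], [202.0, 236.6]]
0.003 [[181.7, 86.9], [222.2, 86.9], [101.0, 339.6], [303.3, 339.6], [202.1, 236.2]]
```

View pics/c9.png

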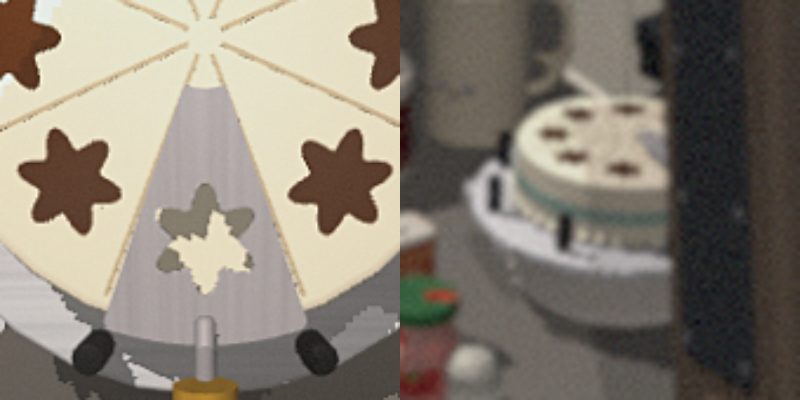

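The stencil is about a centimetre above the icing, with the window centred at (205,238) in the left crop. The sheet's size and edges match a level stencil, and the gap to both neighbouring flowers is even.

```bash
python3 -c "
from m import *
calc(status.state(),[[199.2,106.7],[314,106.9],[172.2,45.7],[341.2,45.7]],[257.1,131.2])"
```

```text
C [ 0.5829 -0.0211] -167.21 res mm [ 0.1 -0.1  0.1  0.1  0.  -0.2 -0.2  0.2] bare [ 0.5283 -0.0335] win [ 0.5285 -0.0338] err inward,left mm 0.1 -0.3
```

```bash
python3 -c "
from h import *
print(robot.job_done())"
```

```text
the job is handed in; nothing more can be done
None
```

The plate clicked home with the bare portion at the red arrow and was let go, and the stencil is held level about 1 cm above that portion. Its window measured within 0.5 mm of the portion's middle, nothing seen was disturbed, and the job is handed in; I have not seen the verdict.

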